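# Set the claw preload dial four clicks up and store it

## Task

Turn the click-stop preload dial exactly four clicks clockwise (seen from above) by pushing its orange fin round with a fingertip, without running past the fourth click and without pinching the fin. Then press the green button fully down with a fingertip to store the setting, and let it come back up. Grasp nothing and leave the loose parts lying where they are.

Things in the scene. Friction and masses are not known exactly. Their poses are not given: they have to be found in the camera images.
- dial (a joint): Angle of the preload dial (rad): 0 at the click where it starts, growing clockwise seen from above. Click stops (detents) lie 30 degrees (0.524) apart, so four clicks are 2.094. Each click resists with 0.10 to 0.17 N m (3 to 4.5 N at mid-fin) up to halfway, then snaps forward by itself to the next stop and stays there when released. End stops only at -1.0 and 5.0.
- dial_pod: Fixed black round pod under the dial, 128 mm in diameter, 10 mm thick, on the console's top, with 12 white ticks, one per click stop; origin at the centre of its underside, 50 mm above the table. The dial on it is an aluminium disc with a knurled rim, 100 mm in diameter, 18 mm thick.
- dial_center (a point): Centre of the dial's flat top face, on its vertical turning axis, 78 mm above the table. Its position does not change as the dial turns.
- fin_top (a point): Point on the top edge of the dial's orange fin, 38 mm out from the turning axis, midway through the fin's thickness, 28 mm above the dial's top face (106 mm above the table); it turns with the dial. The fin is an upright radial plate on the dial: 12 mm thick, 28 mm tall, reaching from 16 to 48 mm from the axis. Else the dial's top is flat and free. Push its trailing face. Pinched means both faces pressed at once.
- store (a joint): Travel of the green store button (m): 0 up, 0.006 fully down; a spring pushes it back up. Fully down takes 5 N.
- store_top (a point): Centre of the top face of the green button (32 mm in diameter, pressed straight down), 72 mm above the table when up; its round black housing (48 mm in diameter, top 62 mm above the table) is fixed on the console 170 mm from the dial's axis, at the console's other end; it moves down with the button.
- console: Fixed grey box, 200 mm (its x) by 340 mm (its y) and 50 mm high, flat on top, carrying the dial and the button; origin at the centre of its underside. A shut grey tool chest with a spring latch (186 x 266 x 145 mm, fixed, not used) stands at the left of the table, its centre 0.60 to 0.68 m ahead and 0.52 to 0.58 m left of the robot.
- jaw_insert: Loose red silicone jaw insert with ribs, 25 x 55 x 16 mm, lying on the console near its far edge (top 66 mm above the table); origin at the centre of its underside. Leave alone.
- seal_ring: Loose white ceramic seal ring, 64 mm outside, 44 mm inside, 12 mm high, flat on the table; origin at the centre of its underside. Leave alone.
- linkage_arm: Loose polished titanium linkage arm, 200 mm long (its x), 40 mm wide at the eyes, 14 mm high, flat on the table; origin at the centre of its underside. Leave alone.
- end_cap: Loose stainless cylinder end cap, 76 mm in diameter, 40 mm high, on the table; origin at the centre of its underside. Leave alone.
- screwdriver: Loose red-handled screwdriver, about 200 mm long and 26 mm high, lying on the table left of and in front of the console. Leave alone.

How it is judged:
By the outcome, as a careful person would: the job done as asked, in the order asked, and still so for the second after the job is handed in, with the robot touching nothing.
It also fails if it takes over 51 s, if anything falls off the work surface, if the arm or the gripper's body presses on something with over 40 N, if the wrist force passes 120 N, or if a joint passes its speed limit or range.

## Robot

A 6-joint arm with a two-finger parallel gripper is mounted at the origin on the work surface. World frame = base frame: x ahead of the robot, y to its left, z up, the work surface at z = 0. Lengths are in mm, angles in degrees, forces in N, time in s.
With the tool pointing down it reaches from about 300 to 850 mm from the base axis. Payload 4.2 kg.
Tool frame: the origin (TCP) lies midway between the tips of the shut fingers; the grasp point (between the pads) lies env.hold_point_z behind it (env.hold_point_z is the distance from the TCP to the grasp point, in mm); z points along the fingers, y is the line along which they close (so a half turn about z gives the same grasp; the last joint's range is limited). The gripper opens to 91 mm and grips with 3 to 60 N. Pads are 32 mm wide; open, the fingers measure 118 mm over their backs; the gripper's body (76 mm by 178 mm) begins 60 mm behind the grasp point.
Start: joints at [-68.583, 18.312, 89.639, -0, 72.044, -1.146], TCP at [220.632, -531.003, 213.976] pointing down, gripper open.
Joint ranges: [-177.97, 177.97], [-48.28, 115.42], [12.27, 149.76], [-77.06, 257.06], [2.81, 150.46], [-146.56, 146.56]. Speed limits (degrees/s): [147.25, 147.25, 180, 180, 180, 180].

## Interface

Orientations are given as [roll, pitch, yaw] about the fixed x, y, z axes, in that order (R = Rz(yaw) Ry(pitch) Rx(roll)).
In Python, from workcell import env, viewer, spotter gives the robot as it stands.
- The arm moves only by the tool apply_moves, never from a script. Its arguments are lists of equal length, an entry for each row: "delta_pos": the shift along the world's x, y, z normalised to -1 to 1, where 1 is 120 mm, a list of three; "rot": the turn, a rotation vector about the world's x, y, z normalised to -1 to 1, where 1 is 1.5 rad, a list of three; "hand": the opening, from 0 (shut) to 1 (fully open). A call has 1 to 10 rows; each row is the pose to reach, as a shift and turn from the pose commanded when the call began; what a row does not reach only later rows make up. A row lasts 1/12 s, in which the tool goes at most 41.7 mm and 7.16 degrees, less where a joint would pass 70% of its speed; a pose out of reach is approached as far as the arm can. A call with a number of a shift or a turn outside -1 to 1 is refused whole. A call with a gripper value outside its range is refused whole. The fingers move at their own pace and stop on an object; "newtons" is the grip in N (left out, the last holds). Time passes only in rows, so rows that repeat a pose let the fingers close. It gives the time, the measured TCP pose, the force, the opening and the grip force at its end, in the units of the state.
- env.state(): the state, without advancing time (a new reading comes with each control period).
- viewer.grab_frame(name): name is "scene" or "top" or "wrist"; returns a dict with "pixels" (384x512x3 uint8, red, green, blue), "camera_matrix" (3x3 intrinsics, pixels), "k1" (the pictures are not rectified: a ray, as slopes to the right and down, at radius r is drawn at 1 + k1 r^2 times it, then the intrinsics apply), "R" (3x3) and "t" (3): a world point X has camera coordinates R X + t; the wrist camera has in their place "mount" (4x4, takes a point from camera to tool coordinates, whose origin is the TCP and whose axes are the flange's). Camera axes: x right, y down, z forward; pixel columns grow to the right and rows downward; lengths in mm; the calibration is good to about 2 mm. A picture is of the moment at which its call begins: read the wrist's pose just before it. There is no depth.
- env.job_done(): hands the job in; it is judged then, once.
Trained networks look in a picture, given as the dict that the camera call returned (one of the last four; its "shot" number tells which), for a name from the list of things; names that differ only in an ending like _2 or _b are one class to them, and where a whole thing is asked for, a point or a joint stands for the part that bears it (a point fixed in the world has none). Each returns a list of dicts, best first, with "score" (0 to 1); they miss things now and then, are a little off and sometimes report something else, mostly with a low value. They report only what shows in the picture. A call takes as long as a camera call.
- spotter.trace(picture, query): "mask" (384x512 bool, what is visible of it) and "box" ([centre column, centre row, width, height] in pixels, round what is visible of it).
- spotter.landmark_of(picture, query): "position" ([column, row] in pixels: a listed point, or the origin of a listed thing).
The state is a dict: "time_s": time; "qpos": joint angles; "qvel": joint speeds; "effort": joint torques, N m; "ee_pos": TCP position; "ee_rot": TCP orientation; "force": force on the tool from outside, world axes, zero at the start; "torque": the same for the moment, N m; "gripper_width": finger opening in mm; "gripper_force": force on a finger pad.
Only numpy, scipy, OpenCV 4.12 (cv2) and the standard library are available. Lean on these libraries where they do the work, as an engineer would, in place of code of your own. Each camera call takes 0.05 s, during which the arm holds its last target. There are 200 camera calls.

## Working session

There is one attempt and no reset: what is moved stays moved. The work goes in short steps, Python scripts to look and compute and a tool call to move; the robot and the scene stay as the last step left them, time stands still between calls to the robot, and variables do not carry over. Pictures are saved under pics/ and viewed, at most 10 in all, crops included, and the job is handed in when it is done.

Besides the shell and the picture viewer there is one more tool, called as a command line: name --argument value ..., lists and objects as JSON in quotes. apply_moves: Moves the arm, as the interface text tells. Its arguments: {"type":"object","properties":{"delta_pos":{"type":"array"},"rot":{"type":"array"},"hand":{"type":"array"},"newtons":{"type":"number"}},"required":["delta_pos","rot","hand"]}

```bash
mkdir -p pics; ls
cat > h.py <<'E'
import numpy as np, cv2
from workcell import env, viewer, spotter
def ray(p,uv):
    K=p["camera_matrix"];k1=p["k1"]
    d=np.array([(uv[0]-K[0][2])/K[0][0],(uv[1]-K[1][2])/K[1][1]]);s=d.copy()
    for _ in range(30): s=d/(1+k1*(s@s))
    R=np.array(p["R"]);t=np.array(p["t"])
    return -R.T@t, R.T@np.array([s[0],s[1],1.])
def at_z(p,uv,z):
    o,d=ray(p,uv); return (o+d*(z-o[2])/d[2])[:2]
E
python3 - <<'E'
from h import *
print(env.state(), env.hold_point_z)
ims=[]
for n in ("top","scene"):
    p=viewer.grab_frame(n); im=np.ascontiguousarray(p["pixels"][:,:,::-1])
    for q,z in (("dial_center",78),("fin_top",106),("store_top",72),("dial_pod",50),("console",0),("jaw_insert",50)):
        for r in spotter.landmark_of(p,q)[:2]:
            print(n,q,round(r["score"],2),np.round(r["position"],1),np.round(at_z(p,r["position"],z),1))
    cv2.imwrite(f"pics/{n}0.png",im)
E
```

```text
pics
{'time_s': 0.0, 'qpos': array([-6.85830870e+01,  1.83505385e+01,  8.97049040e+01, -6.64767712e-05,
        7.20440235e+01, -1.14489794e+00]), 'qvel': array([ 0.03930043, -0.08178586, -0.05283776, -0.14510746,  0.02794592,
        0.0367661 ]), 'effort': array([-3.70219414e-04, -4.12461877e+01, -2.31972367e+01,  7.26618455e-02,
        4.57818643e-02, -1.73503581e-04]), 'ee_pos': array([ 220.44456061, -530.52706336,  213.14151343]), 'ee_rot': array([-1.79900553e+02, -1.92422850e-03,  2.25618298e+01]), 'force': array([-0.24204898,  0.08944705,  0.92599424]), 'torque': array([0.01549821, 0.01757889, 0.03023667]), 'gripper_force': 0.0, 'gripper_width': 91.1238541946484} 18.8
top dial_center 0.62 [151.7 206.9] [518.4 173.5]
top dial_center 0.22 [190.8 207.5] [519.5  72.6]
top fin_top 0.66 [150.5 223.3] [475.1 168.8]
top store_top 0.7 [384.8 256.8] [ 405.7 -429.2]
top store_top 0.4 [221.1 218.8] [492.7  -6. ]
top dial_pod 0.89 [153.2 207.1] [520.  175.2]
top console 0.7 [191.8 204. ] [534.9  79.9]
top jaw_insert 0.61 [181.2 173. ] [612.6 105.1]
top jaw_insert 0.59 [386.7 257. ] [ 404.9 -440.4]
scene dial_center 0.79 [342.6 214.8] [522.  176.2]
scene fin_top 0.8 [349.3 196. ] [476.7 166.8]
scene store_top 0.64 [294.9 180. ] [496.5   9.4]
scene dial_pod 0.82 [336.8 219.8] [528.9 167.7]
scene dial_pod 0.35 [348.7 198.3] [448.6 163.2]
scene console 0.65 [303.9 218.1] [550.8  80.9]
scene jaw_insert 0.77 [304.6 233.2] [614.4 114.8]
```

View pics/top0.png

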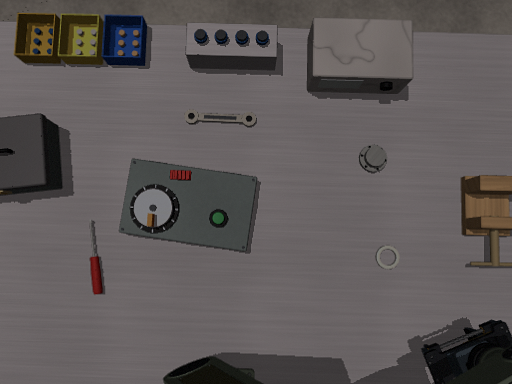

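View pics/scene0.png

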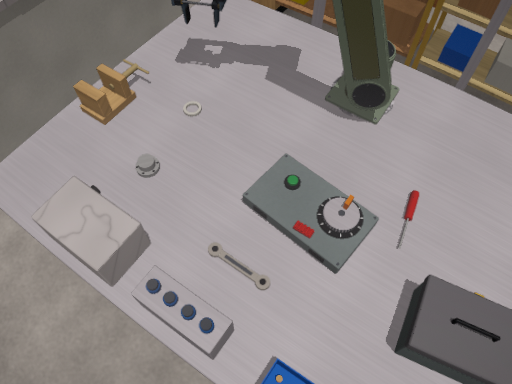

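The top view has image-down = −x and image-right = −y. The dial is at about (154,207) px, with the orange fin pointing toward the robot at about (151,221), and the green button is at (218,218). In the scene view, the dial is at (340,216), the fin at (349,201) and the button at (293,181). I'll shut the fingers, swing over and look from close by.

apply_moves --delta_pos '[[0.3, 1, 0.2], [0.3, 1, 0.2], [0.3, 1, 0.2], [0.3, 1, 0.2]]' --rot '[[0, 0, 0.3], [0, 0, 0.3], [0, 0, 0.3], [0, 0, 0.3]]' --hand '[0, 0, 0, 0]'

```text
time_s: 1.03
ee_pos: [257.6, -405.8, 239.5]
ee_rot: [180.0, -0.2, 48.8]
force: [-1.2, -0.7, 0.1]
gripper_width: 67.4
gripper_force: 0.0
```

apply_moves --delta_pos '[[0.3, 1, 0.2], [0.3, 1, 0.2], [0.3, 1, 0.2], [0.3, 1, 0.2]]' --rot '[[0, 0, 0.3], [0, 0, 0.3], [0, 0, 0.3], [0, 0, 0.3]]' --hand '[0, 0, 0, 0]'

```text
time_s: 1.37
ee_pos: [293.7, -286.0, 263.5]
ee_rot: [179.9, -0.1, 74.7]
force: [-0.4, -1.1, -0.2]
gripper_width: 40.6
gripper_force: 0.0
```

apply_moves --delta_pos '[[0.3, 1, 0.2], [0.3, 1, 0.2], [0.3, 1, 0.2], [0.3, 1, 0.2]]' --rot '[[0, 0, 0.3], [0, 0, 0.3], [0, 0, 0.3], [0, 0, 0.3]]' --hand '[0, 0, 0, 0]'

```text
time_s: 1.7
ee_pos: [330.2, -165.8, 287.6]
ee_rot: [179.7, -0.1, 100.6]
force: [0.5, -0.0, 0.4]
gripper_width: 14.1
gripper_force: 0.0
```

apply_moves --delta_pos '[[0.3, 1, 0.2], [0.3, 1, 0.2], [0.3, 1, 0.2], [0.3, 1, 0.2]]' --rot '[[0, 0, 0.3], [0, 0, 0.3], [0, 0, 0.3], [0, 0, 0.3]]' --hand '[0, 0, 0, 0]'

```text
time_s: 2.03
ee_pos: [366.5, -45.3, 311.6]
ee_rot: [179.7, -0.0, 126.5]
force: [0.7, -0.7, 0.6]
gripper_width: 0.2
gripper_force: 0.0
```

apply_moves --delta_pos '[[0.3, 1, 0.2], [0.3, 1, 0.2], [0.3, 1, 0.2], [0.3, 1, 0.2], [0.3, 1, 0.2]]' --rot '[[0, 0, 0.3], [0, 0, 0.3], [0, 0, 0.3], [0, 0, 0.3], [0, 0, 0.3]]' --hand '[0, 0, 0, 0, 0]'

```text
time_s: 2.45
ee_pos: [401.1, 71.0, 334.2]
ee_rot: [180.0, 0.0, 151.8]
force: [-0.4, -0.5, -0.1]
gripper_width: 0.2
gripper_force: 0.0
```

```bash
cat >> h.py <<'E'
from scipy.spatial.transform import Rotation as Ro
def wrist():
    s=env.state(); p=viewer.grab_frame("wrist")
    T=np.eye(4);T[:3,:3]=Ro.from_euler("xyz",s["ee_rot"],degrees=True).as_matrix();T[:3,3]=s["ee_pos"]
    W=T@np.array(p["mount"]); p["R"]=W[:3,:3].T; p["t"]=-W[:3,:3].T@W[:3,3]
    return p,s
E
python3 - <<'E'
from h import *
p,s=wrist(); print(s["time_s"],s["ee_pos"],s["ee_rot"],s["gripper_width"],s["qpos"]); print(np.round(p["mount"],2)); print(p["camera_matrix"])
print("cam at",-p["R"].T@p["t"])
for q,z in (("dial_center",78),("fin_top",106),("store_top",72),("dial_pod",50),("console",0)):
    for r in spotter.landmark_of(p,q)[:2]:
        print(q,round(r["score"],2),np.round(r["position"],1),np.round(at_z(p,r["position"],z),1))
cv2.imwrite("pics/w1.png",p["pixels"][:,:,::-1])
E
```

```text
2.45 [401.10240817  71.04831086 334.24986085] [1.79970669e+02 2.71376578e-02 1.51816168e+02] 0.22378584533145743 [ 8.42092877e+00 -5.96235248e-01  9.56944352e+01  7.39354838e-03
  8.48625252e+01 -5.33959054e+01]
[[   0.     -0.97   -0.25   69.18]
 [   1.      0.     -0.     -0.61]
 [   0.     -0.25    0.97 -170.92]
 [   0.      0.      0.      1.  ]]
[[276.99161738   0.         257.76855919]
 [  0.         276.99161738 195.64605566]
 [  0.           0.           1.        ]]
cam at [339.72200849 103.14702234 505.14063559]
dial_center 0.81 [348.4 202.5] [514.6 174.1]
fin_top 0.58 [345.3 187.1] [479.3 174.8]
console 0.68 [296.8 219.3] [530.6  86.1]
```

View pics/w1.png

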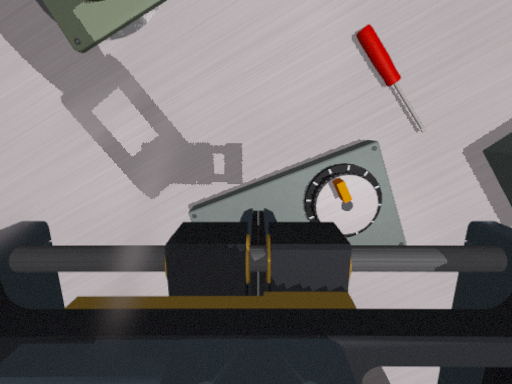

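The wrist picture shows the dial at about (347,203) px, the fin running from (338,181) to (347,200), and the button hidden behind the fingers. I'll refine the position with colour fits across all the cameras.

```bash
cat >> h.py <<'E'
def proj(p,X):
    c=np.array(p["R"])@np.array(X,float)+np.array(p["t"]); s=c[:2]/c[2]; s=s*(1+p["k1"]*(s@s)); K=p["camera_matrix"]
    return np.array([K[0][0]*s[0]+K[0][2],K[1][1]*s[1]+K[1][2]])
def hsv(p): return cv2.cvtColor(p["pixels"],cv2.COLOR_RGB2HSV)
def mask_near(p,lo,hi,X,rad):
    m=cv2.inRange(hsv(p),np.array(lo),np.array(hi)); u=proj(p,X); v,c=np.nonzero(m)
    k=np.hypot(c-u[0],v-u[1])<rad; return np.c_[c[k],v[k]]
def fin_fit(p,C,lo=(5,120,60),rad=35):
    """fin angle by matching rendered fin box silhouette to the orange mask"""
    o=mask_near(p,lo,(22,255,255),[*C,92],rad); M=np.zeros((384*4,512*4),np.uint8)
    t=np.zeros((384,512),np.uint8); t[o[:,1],o[:,0]]=1; t=cv2.resize(t,None,fx=4,fy=4,interpolation=cv2.INTER_NEAREST)
    best=[]
    for a in range(0,360,2):
        r=np.radians(a);e=np.array([np.cos(r),np.sin(r)]);n=np.array([-e[1],e[0]])
        P=[proj(p,[*(np.array(C)+e*q+n*w),z]) for q in(16,48) for w in(-6,6) for z in(78,106)]
        h=cv2.convexHull(((np.array(P)+.5)*4).astype(np.int32)); m=np.zeros_like(t); cv2.fillConvexPoly(m,h,1)
        best.append(((m&t).sum()/max(1,(m|t).sum()),a))
    return sorted(best)[-3:][::-1],len(o)
E
python3 - <<'E'
from h import *
from scipy.optimize import least_squares
for n in ("wrist","top","scene"):
    p=wrist()[0] if n=="wrist" else viewer.grab_frame(n)
    # disc: bright low-saturation pixels near centre
    d=mask_near(p,(0,0,165 if n!="x" else 0),(180,40,255),[518,175,78],60 if n=="wrist" else 30)
    t=np.zeros((384,512),np.uint8); t[d[:,1],d[:,0]]=255
    cs,_=cv2.findContours(t,cv2.RETR_EXTERNAL,cv2.CHAIN_APPROX_NONE); u0=proj(p,[518,175,78])
    for c in sorted(cs,key=cv2.contourArea)[-3:]:
        q=np.array([at_z(p,x,78) for x in cv2.convexHull(c)[:,0].astype(float)])
        f=least_squares(lambda v:np.hypot(*(q-v[:2]).T)-v[2],[518,175,50],loss="soft_l1"); print(n,"circle",np.round(f.x,1),cv2.contourArea(c))
    g=mask_near(p,(45,90,30),(85,255,255),[494,5,72],30)
    if len(g): print(n,"green",len(g),np.round(at_z(p,g.mean(0),72),1))
    for r in spotter.trace(p,"dial_pod")[:1]: print(n,"pod box",np.round(r["box"],1),r["score"])
    for C in ((518,175),(516,173),(520,176)): print(n,C,fin_fit(p,C))
E
```

```text
wrist circle [526.8 168.8 105.5] 11.0
wrist circle [524.5 160.8 105.1] 829.0
wrist circle [518.4 171.2  50.6] 2193.5
wrist green 38 [500.3  12.5]
wrist pod box [347.  204.2  64.6  63.1] 0.7
wrist (518, 175) ([(np.float64(0.8034804753820034), 186), (np.float64(0.798021079802108), 188), (np.float64(0.7472855013838621), 190)], 255)
wrist (516, 173) ([(np.float64(0.841648590021692), 184), (np.float64(0.824945770065076), 186), (np.float64(0.7831803005008348), 182)], 255)
wrist (520, 176) ([(np.float64(0.7297744672046348), 188), (np.float64(0.7108483717071147), 190), (np.float64(0.7062866383666869), 186)], 255)
top green 119 [495.7   3.3]
top pod box [154.3 207.6  52.4  46.5] 0.6
top (518, 175) ([(np.float64(0.5863192182410424), 182), (np.float64(0.5817245817245817), 178), (np.float64(0.5812903225806452), 180)], 57)
top (516, 173) ([(np.float64(0.606), 176), (np.float64(0.5955351280367696), 174), (np.float64(0.5953002610966057), 180)], 57)
top (520, 176) ([(np.float64(0.5542710340398201), 184), (np.float64(0.5478150728309057), 178), (np.float64(0.5475285171102662), 180)], 57)
scene circle [518.1 174.9  49.8] 0.0
scene circle [492.8 170.2  72.2] 337.5
scene circle [518.5 170.6  46.9] 642.0
scene green 96 [500.    2.9]
scene pod box [341.3 219.1  45.2  41. ] 0.77
scene (518, 175) ([(np.float64(0.7419835943325876), 188), (np.float64(0.7317251461988304), 186), (np.float64(0.6905444126074498), 190)], 72)
scene (516, 173) ([(np.float64(0.7933333333333333), 184), (np.float64(0.7605839416058394), 186), (np.float64(0.7469621157969979), 182)], 72)
scene (520, 176) ([(np.float64(0.7066957787481805), 188), (np.float64(0.6852248394004282), 190), (np.float64(0.6737138830162086), 186)], 72)
```

apply_moves --delta_pos '[[0.72, 0.6, -1], [0.72, 0.6, -1], [0.72, 0.6, -1], [0.72, 0.6, -1], [0.72, 0.6, -1], [0.72, 0.6, -1]]' --rot '[[0, 0, 0.367], [0, 0, 0.367], [0, 0, 0.367], [0, 0, 0.367], [0, 0, 0.367], [0, 0, 0.367]]' --hand '[0, 0, 0, 0, 0, 0]'

```text
time_s: 3.55
ee_pos: [486.7, 141.4, 211.4]
ee_rot: [-179.9, -0.3, -176.9]
force: [-0.2, -0.1, 0.4]
gripper_width: 0.4
gripper_force: 0.0
```

Run:
```python
from h import *
from scipy.optimize import minimize
p,s=wrist(); print(s["time_s"],s["ee_pos"],s["ee_rot"],s["qpos"])
for q,z in (("dial_center",78),("fin_top",106),("store_top",72),("dial_pod",50)):
    for r in spotter.landmark_of(p,q)[:1]: print(q,round(r["score"],2),np.round(r["position"],1),np.round(at_z(p,r["position"],z),1))
b=[]
for x in range(508,528,2):
    for y in range(164,182,2):
        f,n=fin_fit(p,(x,y),rad=60); b.append((f[0],x,y))
print(sorted(b)[-6:])
cv2.imwrite("pics/w2.png",p["pixels"][:,:,::-1])
```

```text
3.55 [486.74693795 141.3806882  211.4300285 ] [-179.93992552   -0.29528108 -176.88800931] [ 1.48954295e+01  1.24316777e+01  9.82930845e+01  1.59151955e-03
  6.95765642e+01 -7.82172753e+01]
dial_center 0.97 [282.2 212.1] [512.2 170. ]
fin_top 0.86 [290.4 190.4] [479.9 173.6]
store_top 0.86 [137.7 188.1] [494.4   2.9]
dial_pod 0.6 [278.3 205.7] [512.7 167.5]
[((np.float64(0.5243683659739872), 176), 518, 168), ((np.float64(0.5260273972602739), 176), 516, 168), ((np.float64(0.5374056280027454), 178), 518, 170), ((np.float64(0.5374459542927733), 178), 516, 170), ((np.float64(0.5379001883239172), 182), 516, 172), ((np.float64(0.5395215607339165), 182), 518, 172)]
```

View pics/w2.png

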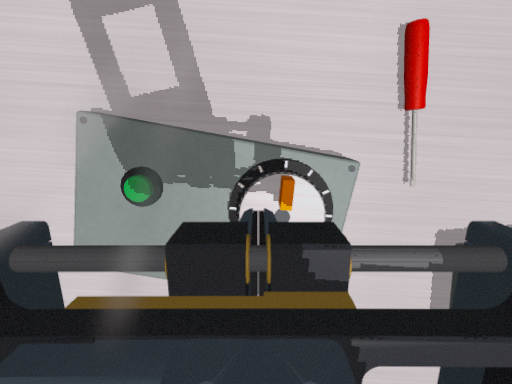

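The wrist view shows the fin from (289,176) to (285,209) px, pointing toward the robot at about 181°. The shut fingertips are at about (258,215), on the fin's trailing side, and the button is at (138,187). Next I'll descend beside the fin.

apply_moves --delta_pos '[[0, 0, -1], [0, 0, -1], [0, 0, -1], [0, 0, -1], [0, 0, -1], [0, 0, -1]]' --rot '[[0, 0, 0], [0, 0, 0], [0, 0, 0], [0, 0, 0], [0, 0, 0], [0, 0, 0]]' --hand '[0, 0, 0, 0, 0, 0]'

```text
time_s: 4.3
ee_pos: [488.9, 141.3, 96.5]
ee_rot: [179.9, 0.3, -177.0]
force: [0.9, -0.5, 0.5]
gripper_width: 0.2
gripper_force: 0.0
```

apply_moves --delta_pos '[[0, 0.02, -0.03], [0, 0.04, -0.03], [0, 0.06, -0.03], [0, 0.06, -0.03]]' --rot '[[0, 0, 0], [0, 0, 0], [0, 0, 0], [0, 0, 0]]' --hand '[0, 0, 0, 0]'

```text
time_s: 4.63
ee_pos: [487.7, 148.9, 91.4]
ee_rot: [180.0, 0.1, -177.0]
force: [-0.4, 0.3, 0.1]
gripper_width: 0.3
gripper_force: 0.0
```

Run:
```python
from h import *
s=env.state(); print(s["time_s"],s["ee_pos"],s["ee_rot"],s["force"])
p,_=wrist(); ps=viewer.grab_frame("scene")
u=proj(ps,[500,160,90]).astype(int)
a=ps["pixels"][u[1]-38:u[1]+38,u[0]-50:u[0]+50,::-1]
a=cv2.resize(a,(400,304),interpolation=cv2.INTER_CUBIC)
b=cv2.resize(np.ascontiguousarray(p["pixels"][90:290,150:400,::-1]),(380,304))
cv2.imwrite("pics/c3.png",np.hstack([a,b]))
```

```text
4.6333 [487.67530661 148.88414729  91.43422906] [ 1.79955845e+02  1.23274349e-01 -1.76958367e+02] [-0.4123342   0.33329488  0.09927561]
```

View pics/c3.png

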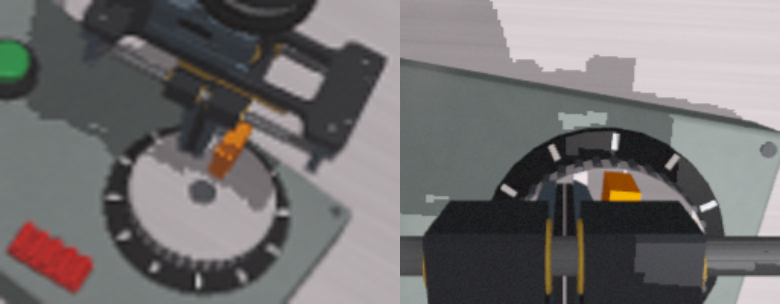

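The scene crop shows the shut fingertips beside the fin's trailing face with a small gap, and nothing in contact yet. I'll ease in to find contact.

apply_moves --delta_pos '[[0, 0.01, 0], [0, 0.02, 0], [0, 0.03, 0], [0, 0.03, 0]]' --rot '[[0, 0, 0], [0, 0, 0], [0, 0, 0], [0, 0, 0]]' --hand '[0, 0, 0, 0]'

```text
time_s: 5.07
ee_pos: [487.0, 152.0, 90.3]
ee_rot: [180.0, -0.0, -177.0]
force: [-0.7, -0.6, 0.2]
gripper_width: 0.4
gripper_force: 0.0
```

apply_moves --delta_pos '[[0, 0.01, 0], [0, 0.02, 0], [0, 0.03, 0], [0, 0.03, 0]]' --rot '[[0, 0, 0], [0, 0, 0], [0, 0, 0], [0, 0, 0]]' --hand '[0, 0, 0, 0]'

```text
time_s: 5.4
ee_pos: [486.9, 155.0, 90.3]
ee_rot: [-179.9, -0.0, -177.0]
force: [-0.2, -2.3, 0.0]
gripper_width: 0.3
gripper_force: 1.2
```

Run:
```python
from h import *
s=env.state(); print(s["time_s"],s["ee_pos"],s["force"])
C=np.array([517.5,171.5]); v=np.array([-30.5,-17.1])
def P(t): r=np.radians(-t); return C+np.array([[np.cos(r),-np.sin(r)],[np.sin(r),np.cos(r)]])@v
cur=np.array([487.0,155.4]);
for a,th in ((0,(3,6,9,12,15,18,20,22)),(22,(26,30,34,38,42,46,49,52)),(52,(56,60,64,68,72,76,79,82)),(82,(86,90,94,98,102,106,109,112))):
    st=cur if a==0 else P(a)
    print(a,[[*map(float,np.round((P(t)-st)/120,3))] for t in th],[round(-float(np.radians(t-a))/1.5,3) for t in th])
```

```text
5.4 [486.85952352 155.02162507  90.29608947] [-0.20557444 -2.26649852  0.04953447]
0 [[-0.007, 0.005], [-0.014, 0.019], [-0.019, 0.033], [-0.024, 0.048], [-0.028, 0.062], [-0.032, 0.077], [-0.033, 0.087], [-0.035, 0.097]] [-0.035, -0.07, -0.105, -0.14, -0.175, -0.209, -0.233, -0.256]
22 [[-0.002, 0.02], [-0.002, 0.041], [-0.001, 0.061], [0.001, 0.081], [0.005, 0.101], [0.01, 0.121], [0.015, 0.135], [0.02, 0.149]] [-0.047, -0.093, -0.14, -0.186, -0.233, -0.279, -0.314, -0.349]
52 [[0.009, 0.018], [0.018, 0.036], [0.029, 0.053], [0.041, 0.07], [0.055, 0.085], [0.069, 0.1], [0.08, 0.11], [0.092, 0.119]] [-0.047, -0.093, -0.14, -0.186, -0.233, -0.279, -0.314, -0.349]
82 [[0.017, 0.012], [0.034, 0.022], [0.052, 0.032], [0.071, 0.04], [0.09, 0.046], [0.11, 0.052], [0.124, 0.055], [0.14, 0.057]] [-0.047, -0.093, -0.14, -0.186, -0.233, -0.279, -0.314, -0.349]
```

apply_moves --delta_pos '[[-0.007, 0.005, 0], [-0.014, 0.019, 0], [-0.019, 0.033, 0], [-0.024, 0.048, 0], [-0.028, 0.062, 0], [-0.032, 0.077, 0], [-0.033, 0.087, 0], [-0.033, 0.087, 0]]' --rot '[[0, 0, -0.035], [0, 0, -0.07], [0, 0, -0.105], [0, 0, -0.14], [0, 0, -0.175], [0, 0, -0.209], [0, 0, -0.233], [0, 0, -0.233]]' --hand '[0, 0, 0, 0, 0, 0, 0, 0]'

```text
time_s: 6.07
ee_pos: [483.2, 166.2, 90.4]
ee_rot: [180.0, -0.0, 163.0]
force: [0.2, -0.8, 0.2]
gripper_width: 0.8
gripper_force: 0.0
```

```bash
cat >> h.py <<'E'
def look(name,C=(517.5,171.5)):
    out=[]
    for n in ("scene","top"):
        ps=viewer.grab_frame(n); u=proj(ps,[*C,90]).astype(int)
        l=spotter.landmark_of(ps,"fin_top")
        if l:
            d=at_z(ps,l[0]["position"],106)-np.array(C); print(n,"fin",round(l[0]["score"],2),"angle",round(float(np.degrees(np.arctan2(d[1],d[0])))%360,1),"r",round(float(np.hypot(*d)),1))
        print(n,fin_fit(ps,C,rad=28))
        out.append(cv2.resize(np.ascontiguousarray(ps["pixels"][u[1]-38:u[1]+38,u[0]-50:u[0]+50,::-1]),(400,304),interpolation=cv2.INTER_CUBIC))
    if name: cv2.imwrite(f"pics/{name}.png",np.hstack(out))
E
python3 - <<'E'
from h import *
s=env.state(); print(s["time_s"],s["ee_pos"],s["ee_rot"],s["force"]); look("c4")
E
```

```text
6.0667 [483.16044358 166.15153597  90.38547553] [ 1.79959857e+02 -1.40383108e-03  1.62950972e+02] [ 0.19533282 -0.77479878  0.23556795]
scene fin 0.87 angle 169.1 r 40.1
scene ([(np.float64(0.7658586900464157), 152), (np.float64(0.7482305358948432), 150), (np.float64(0.7223350253807107), 154)], 106)
top ([(np.float64(0.0), 358), (np.float64(0.0), 356), (np.float64(0.0), 354)], 0)
```

View pics/c4.png

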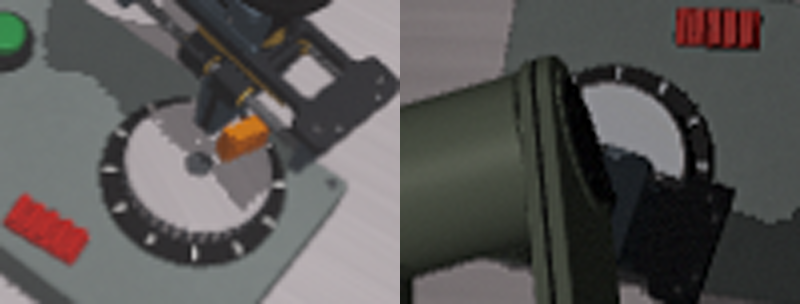

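The scene crop shows the fin about one tick on (fit 152°, started at ~182°), with a gap to the fingertip and the force gone. That's click 1 done.

Run:
```python
from h import *
C=np.array([517.5,171.5]); v=np.array([-30.5,-17.1])
def P(t): r=np.radians(-t); return C+np.array([[np.cos(r),-np.sin(r)],[np.sin(r),np.cos(r)]])@v
for a in (20,50,80):
    th=[a+k for k in (5,10,13,16,19,22,25,28,30)]
    print(a,[[*map(float,np.round((P(t)-P(a))/120,3))] for t in th],[round(-float(np.radians(t-a))/1.5,3) for t in th])
```

```text
20 [[-0.003, 0.025], [-0.004, 0.051], [-0.003, 0.066], [-0.002, 0.081], [0.0, 0.096], [0.003, 0.111], [0.007, 0.126], [0.012, 0.141], [0.015, 0.15]] [-0.058, -0.116, -0.151, -0.186, -0.221, -0.256, -0.291, -0.326, -0.349]
50 [[0.01, 0.023], [0.022, 0.046], [0.03, 0.059], [0.039, 0.071], [0.048, 0.083], [0.058, 0.095], [0.069, 0.106], [0.08, 0.116], [0.088, 0.122]] [-0.058, -0.116, -0.151, -0.186, -0.221, -0.256, -0.291, -0.326, -0.349]
80 [[0.02, 0.015], [0.042, 0.029], [0.055, 0.036], [0.069, 0.042], [0.083, 0.048], [0.098, 0.053], [0.113, 0.057], [0.127, 0.06], [0.137, 0.062]] [-0.058, -0.116, -0.151, -0.186, -0.221, -0.256, -0.291, -0.326, -0.349]
```

apply_moves --delta_pos '[[-0.003, 0.025, 0], [-0.004, 0.051, 0], [-0.003, 0.066, 0], [-0.002, 0.081, 0], [0, 0.096, 0], [0.003, 0.111, 0], [0.007, 0.126, 0], [0.012, 0.141, 0], [0.015, 0.15, 0], [0.015, 0.15, 0]]' --rot '[[0, 0, -0.058], [0, 0, -0.116], [0, 0, -0.151], [0, 0, -0.186], [0, 0, -0.221], [0, 0, -0.256], [0, 0, -0.291], [0, 0, -0.326], [0, 0, -0.349], [0, 0, -0.349]]' --hand '[0, 0, 0, 0, 0, 0, 0, 0, 0, 0]'

```text
time_s: 7.1
ee_pos: [485.0, 183.9, 90.4]
ee_rot: [180.0, -0.0, 133.0]
force: [-0.5, -0.4, -0.3]
gripper_width: 0.2
gripper_force: 0.0
```

Run:
```python
from h import *
s=env.state(); print(s["time_s"],s["ee_pos"],s["ee_rot"],s["force"]); look("c5")
```

```text
7.1 [484.97343042 183.91281864  90.38071203] [ 1.79982519e+02 -3.24024452e-03  1.32989275e+02] [-0.51233974 -0.3846248  -0.2797423 ]
scene fin 0.81 angle 136.2 r 32.4
scene ([(np.float64(0.3610719322990127), 120), (np.float64(0.36096636665087634), 126), (np.float64(0.3592644978783593), 122)], 59)
top fin 0.92 angle 111.9 r 34.5
top ([(np.float64(0.0), 358), (np.float64(0.0), 356), (np.float64(0.0), 354)], 0)
```

apply_moves --delta_pos '[[0.01, 0.023, 0], [0.022, 0.046, 0], [0.03, 0.059, 0], [0.039, 0.071, 0], [0.048, 0.083, 0], [0.058, 0.095, 0], [0.069, 0.106, 0], [0.08, 0.116, 0], [0.088, 0.122, 0], [0.088, 0.122, 0]]' --rot '[[0, 0, -0.058], [0, 0, -0.116], [0, 0, -0.151], [0, 0, -0.186], [0, 0, -0.221], [0, 0, -0.256], [0, 0, -0.291], [0, 0, -0.326], [0, 0, -0.349], [0, 0, -0.349]]' --hand '[0, 0, 0, 0, 0, 0, 0, 0, 0, 0]'

```text
time_s: 8.13
ee_pos: [495.4, 198.5, 90.3]
ee_rot: [-180.0, -0.0, 103.0]
force: [-0.2, -0.6, 0.4]
gripper_width: 0.7
gripper_force: 0.0
```

Run:
```python
from h import *
s=env.state(); print(s["time_s"],s["ee_pos"],s["ee_rot"],s["force"]); look("c6"); 
a=cv2.imread("pics/c5.png"); b=cv2.imread("pics/c6.png"); cv2.imwrite("pics/c56.png",cv2.resize(np.vstack([a,b]),(780,592)))
```

```text
8.1333 [495.39775087 198.49720902  90.30210038] [-1.79995736e+02 -2.19635244e-03  1.03008808e+02] [-0.20727766 -0.62476676  0.37562154]
scene fin 0.89 angle 92.5 r 33.1
scene ([(np.float64(0.02457757296466974), 188), (np.float64(0.024371667936024372), 190), (np.float64(0.020028612303290415), 186)], 9)
top fin 0.85 angle 89.7 r 35.2
top ([(np.float64(0.0), 358), (np.float64(0.0), 356), (np.float64(0.0), 354)], 0)
```

View pics/c56.png

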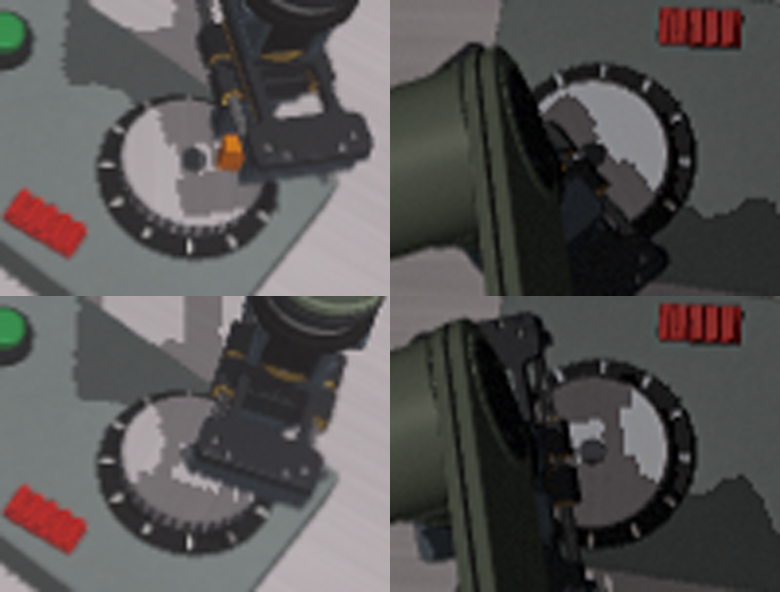

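The upper crops, from after click 2, show the fin at about 122°. In the lower crops it is hidden behind the gripper. The force is back to zero, so the third click has snapped. Now the fourth click, then back off and check.

apply_moves --delta_pos '[[0.02, 0.015, 0], [0.042, 0.029, 0], [0.055, 0.036, 0], [0.069, 0.042, 0], [0.083, 0.048, 0], [0.098, 0.053, 0], [0.113, 0.057, 0], [0.127, 0.06, 0], [0.137, 0.062, 0], [0.137, 0.062, 0]]' --rot '[[0, 0, -0.058], [0, 0, -0.116], [0, 0, -0.151], [0, 0, -0.186], [0, 0, -0.221], [0, 0, -0.256], [0, 0, -0.291], [0, 0, -0.326], [0, 0, -0.349], [0, 0, -0.349]]' --hand '[0, 0, 0, 0, 0, 0, 0, 0, 0, 0]'

```text
time_s: 9.17
ee_pos: [511.9, 206.0, 90.4]
ee_rot: [180.0, -0.0, 73.0]
force: [-0.2, -0.8, 0.0]
gripper_width: 0.1
gripper_force: 0.0
```

apply_moves --delta_pos '[[-0.02, 0.01, 0], [-0.04, 0.01, 0], [-0.06, 0.02, 0.1], [-0.06, 0.02, 0.5], [-0.06, 0.02, 0.7], [-0.06, 0.02, 0.7]]' --rot '[[0, 0, 0], [0, 0, 0], [0, 0, 0], [0, 0, 0], [0, 0, 0], [0, 0, 0]]' --hand '[0, 0, 0, 0, 0, 0]'

```text
time_s: 9.67
ee_pos: [508.1, 209.9, 180.8]
ee_rot: [179.4, -0.5, 73.1]
force: [0.8, 0.1, -0.1]
gripper_width: 0.2
gripper_force: 0.0
```

apply_moves --delta_pos '[[-0.05, -1, 0.2], [-0.05, -1, 0.2], [-0.05, -1, 0.2], [-0.05, -1, 0.2], [-0.05, -1, 0.2]]' --rot '[[0, 0, 0], [0, 0, 0], [0, 0, 0], [0, 0, 0], [0, 0, 0]]' --hand '[0, 0, 0, 0, 0]'

```text
time_s: 10.08
ee_pos: [498.6, 86.9, 198.7]
ee_rot: [179.9, -0.0, 72.8]
force: [0.2, 0.2, -0.4]
gripper_width: 0.4
gripper_force: 0.0
```

Run:
```python
from h import *
s=env.state(); print(s["time_s"],s["ee_pos"],s["ee_rot"],s["force"]); look("c7")
```

```text
10.0833 [498.56479094  86.92983668 198.69184628] [ 1.79946707e+02 -4.09873827e-02  7.28391989e+01] [ 0.18268727  0.22414678 -0.39250926]
scene fin 0.62 angle 63.3 r 34.9
scene ([(np.float64(0.8402522333158171), 56), (np.float64(0.8306325143753267), 58), (np.float64(0.8093023255813954), 54)], 101)
top ([(np.float64(0.0), 358), (np.float64(0.0), 356), (np.float64(0.0), 354)], 0)
```

View pics/c7.png

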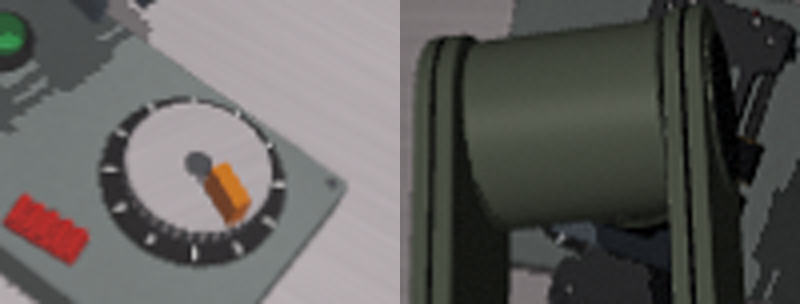

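The scene crop shows the dial clear of the gripper. The fin is at about 60° (expected 62°), four ticks on from ~182°, and the force is zero. Next is the button at about (497, 3).

apply_moves --delta_pos '[[-0.013, -0.35, 0], [-0.013, -0.71, -0.1], [-0.013, -0.71, -0.4], [-0.013, -0.71, -0.75], [-0.013, -0.71, -0.95], [-0.013, -0.71, -0.95], [-0.013, -0.71, -0.95]]' --rot '[[0, 0, 0], [0, 0, 0], [0, 0, 0], [0, 0, 0], [0, 0, 0], [0, 0, 0], [0, 0, 0]]' --hand '[0, 0, 0, 0, 0, 0, 0]'

```text
time_s: 10.87
ee_pos: [496.6, 4.0, 83.5]
ee_rot: [-179.8, 0.0, 73.1]
force: [1.1, 0.4, 0.6]
gripper_width: 0.5
gripper_force: 0.0
```

Run:
```python
from h import *
s=env.state(); print(s["time_s"],s["ee_pos"],s["force"])
ps=viewer.grab_frame("scene"); u=proj(ps,[497,30,80]).astype(int)
g=mask_near(ps,(45,90,30),(85,255,255),[497,3,72],30)
a=cv2.resize(ps["pixels"][u[1]-45:u[1]+45,u[0]-50:u[0]+60,::-1],(440,360),interpolation=cv2.INTER_CUBIC)
cv2.imwrite("pics/c8.png",a); print(len(g)); look(None)
```

```text
10.8667 [496.6184095    4.02344466  83.51002453] [1.10310869 0.36083585 0.61977689]
53
scene fin 0.74 angle 52.9 r 36.5
scene ([(np.float64(0.8402522333158171), 56), (np.float64(0.8306325143753267), 58), (np.float64(0.8093023255813954), 54)], 101)
top fin 0.97 angle 62.7 r 29.5
top ([(np.float64(0.7151515151515152), 60), (np.float64(0.7018587360594796), 58), (np.float64(0.6444921316165951), 56)], 61)
```

View pics/c8.png

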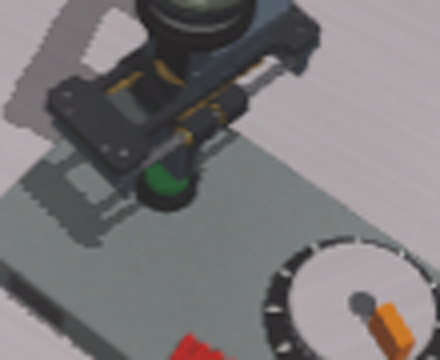

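The crop shows the fingertips right above the green button (165,180 px), and the top camera puts the fin at about 60°. Now press.

apply_moves --delta_pos '[[0, 0, -0.06], [0, 0, -0.1], [0, 0, -0.115], [0, 0, -0.13], [0, 0, -0.145], [0, 0, -0.155], [0, 0, -0.155], [0, 0, -0.155]]' --rot '[[0, 0, 0], [0, 0, 0], [0, 0, 0], [0, 0, 0], [0, 0, 0], [0, 0, 0], [0, 0, 0], [0, 0, 0]]' --hand '[0, 0, 0, 0, 0, 0, 0, 0]'

```text
time_s: 11.78
ee_pos: [497.2, 3.2, 66.3]
ee_rot: [180.0, -0.0, 73.0]
force: [-1.8, 0.5, 5.6]
gripper_width: 0.3
gripper_force: 3.0
```

apply_moves --delta_pos '[[0, 0, -0.01], [0, 0, -0.02], [0, 0, -0.02], [0, 0, -0.02]]' --rot '[[0, 0, 0], [0, 0, 0], [0, 0, 0], [0, 0, 0]]' --hand '[0, 0, 0, 0]'

```text
time_s: 12.12
ee_pos: [497.3, 3.2, 66.0]
ee_rot: [179.9, -0.0, 73.0]
force: [-6.3, 1.1, 22.3]
gripper_width: 0.3
gripper_force: 11.2
```

The button has bottomed out: z stalls at 66.0 while the force climbs to 22 N. I'll release it and retreat.

apply_moves --delta_pos '[[0, 0, 0.02], [0, 0, 0.05], [0, 0, 0.1], [0, 0, 0.4], [0, 0, 0.75], [0, 0, 1], [0, 0, 1]]' --rot '[[0, 0, 0], [0, 0, 0], [0, 0, 0], [0, 0, 0], [0, 0, 0], [0, 0, 0], [0, 0, 0]]' --hand '[0, 0, 0, 0, 0, 0, 0]'

```text
time_s: 12.7
ee_pos: [500.9, 2.9, 189.6]
ee_rot: [179.3, -0.2, 73.0]
force: [0.8, 0.5, 0.6]
gripper_width: 0.2
gripper_force: 0.0
```

apply_moves --delta_pos '[[-0.2, -1, 0.3], [-0.2, -1, 0.3], [-0.2, -1, 0.3], [-0.2, -1, 0.3], [-0.2, -1, 0.3], [-0.2, -1, 0.3]]' --rot '[[0, 0, 0], [0, 0, 0], [0, 0, 0], [0, 0, 0], [0, 0, 0], [0, 0, 0]]' --hand '[0, 0, 0, 0, 0, 0]'

```text
time_s: 13.2
ee_pos: [472.6, -116.7, 218.6]
ee_rot: [-179.9, -0.0, 72.9]
force: [0.4, 0.6, -0.5]
gripper_width: 0.2
gripper_force: 0.0
```

Run:
```python
from h import *
s=env.state(); print(s["time_s"],s["ee_pos"],s["force"]); look("c9")
for n in("top","scene"):
    p=viewer.grab_frame(n); g=mask_near(p,(45,90,30),(85,255,255),[497,3,72],30); print(n,len(g),at_z(p,g.mean(0),72) if len(g) else "")
```

```text
13.2 [ 472.64621389 -116.71535571  218.60857105] [ 0.44593392  0.63455765 -0.52053984]
scene fin 0.79 angle 63.8 r 34.0
scene ([(np.float64(0.8337716991057338), 56), (np.float64(0.8280020975353959), 58), (np.float64(0.8010335917312662), 54)], 100)
top fin 0.57 angle 51.8 r 44.9
top ([(np.float64(0.7151515151515152), 60), (np.float64(0.7018587360594796), 58), (np.float64(0.6444921316165951), 56)], 61)
top 119 [495.72643528   3.31362819]
scene 96 [500.01473643   2.92271979]
```

View pics/c9.png

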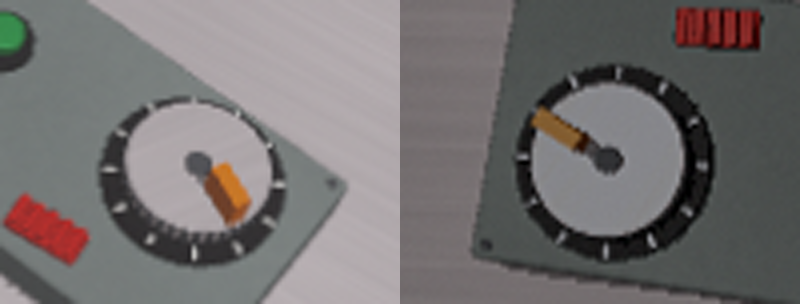

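The top crop shows the fin at the 10 o'clock tick. It started at 6 o'clock, so that is four clicks. The button's centroid and area match the first pictures, so it is back up, and the red insert hasn't moved.

```bash
python3 -c "
from workcell import env
print(env.job_done())"
```

```text
the job is handed in; nothing more can be done
None
```

The dial is four clicks clockwise, the store button was pressed fully down (it bottomed at 66 mm under 22 N) and came back up, and I handed the job in at about 13 s with the arm clear and the loose parts untouched.

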